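# Nest hexagonal snack tubs into a four-pack

## Task

On the stall stand a wooden tray holding two hexagonal tubs side by side, and a white serving board with two more like them. Gently set those two in the tray as well, one on each side of the pair, upright and nested snugly into the notch between the two tubs, so that the four make a close-packed diamond with flat faces touching. Leave the round tub and the apple where they are.

Things in the scene. Friction and masses are not known exactly. Their poses are not given: they have to be found in the camera images.
- tray_floor (a point): fixed, low wooden tray with a pale floor, outside 186 mm (its x) by 266 mm (its y); the rim is 8 mm thick and stands 12 mm above the tray's inner floor. Point: centre of the inner floor, 6 mm above the table. The pair of tubs stands near the middle, lined up roughly along the tray's x, with free floor on both sides (tray +y and -y).
- tub_a_center (a point): hexagonal kraft-card tub with a flat lid, a straight prism 56 mm across its flats (64.7 mm across corners) and 60 mm tall, rigid (stands a firm grip), upright. Point: its centre, 30 mm above its underside. z is up, x is square to one of its six flats, which repeat every 60 degrees. About 0.25 kg, loose, in the tray at the start, on its -x side; its x axis points to the other tub of the pair, the facing flats about 0.5 mm apart.
- tub_b_center (a point): hexagonal kraft-card tub with a flat lid, a straight prism 56 mm across its flats (64.7 mm across corners) and 60 mm tall, rigid (stands a firm grip), upright. Point: its centre, 30 mm above its underside. z is up, x is square to one of its six flats, which repeat every 60 degrees. About 0.25 kg, loose, in the tray at the start, on its +x side, next to the first.
- tub_c_center (a point): hexagonal kraft-card tub with a flat lid, a straight prism 56 mm across its flats (64.7 mm across corners) and 60 mm tall, rigid (stands a firm grip), upright. Point: its centre, 30 mm above its underside. z is up, x is square to one of its six flats, which repeat every 60 degrees. About 0.18 kg, loose, on the serving board at the start, at any yaw; to be packed.
- tub_d_center (a point): hexagonal kraft-card tub with a flat lid, a straight prism 56 mm across its flats (64.7 mm across corners) and 60 mm tall, rigid (stands a firm grip), upright. Point: its centre, 30 mm above its underside. z is up, x is square to one of its six flats, which repeat every 60 degrees. About 0.18 kg, loose, on the serving board at the start, at any yaw; to be packed (interchangeable with the other).
- round_tub_center (a point): round kraft-card tub, 56 mm diameter, 60 mm tall, loose, standing on the serving board among the hexagonal ones. Point: its centre, 30 mm above its underside. It stays where it is.
- apple: green apple, 74 mm across and 74 mm tall with its stalk, loose on the table between tray, board and robot. Origin: its underside. It stays where it is.
- board_top (a point): fixed white serving board, 210 mm (its x) by 250 mm (its y), 8 mm thick. Point: centre of its upper face. Which side the board and the tray are on varies.
There are look-alikes about, which are no part of the job. Leave any purple look-alike of the part that bears tub_d_center alone. What is shaped like the part that bears tub_c_center but red is not meant.

How it is judged:
By the outcome, as a careful person would: the job done as asked, in the order asked, and still so for the second after the job is handed in, with the robot touching nothing.
It also fails if it takes over 54 s, if anything falls off the work surface, if the arm or the gripper's body presses on something with over 40 N, if the wrist force passes 120 N, or if a joint passes its speed limit or range.

## Robot

A 6-joint arm with a two-finger parallel gripper is mounted at the origin on the work surface. World frame = base frame: x ahead of the robot, y to its left, z up, the work surface at z = 0. Lengths are in m, angles in rad, forces in N, time in s.
With the tool pointing down it reaches from about 0.3 to 0.775 m from the base axis. Payload 14.6 kg.
Tool frame: the origin (TCP) lies midway between the tips of the shut fingers; the grasp point (between the pads) lies 19 mm behind it (ctrl.pinch_z is the distance from the TCP to the grasp point, in m); z points along the fingers, y is the line along which they close (so a half turn about z gives the same grasp; the last joint's range is limited). The gripper opens to 94 mm and grips with 3 to 60 N. Pads are 16 mm wide; open, the fingers measure 119 mm over their backs; the gripper's body (75 mm by 177 mm) begins 78 mm behind the grasp point.
Start: joints at [-1.175, 0.3, 1.521, -0, 1.321, -0.067], TCP at [0.246, -0.492, 0.205] pointing down, gripper open.
Joint ranges: [-3.03, 3.03], [-0.79, 2.21], [0.23, 2.52], [-1.04, 4.18], [0, 3.07], [-2.55, 2.55]. Speed limits (rad/s): [2.22, 2.22, 2.57, 3.14, 3.14, 3.14].

## Interface

Orientations are given as [roll, pitch, yaw] about the fixed x, y, z axes, in that order (R = Rz(yaw) Ry(pitch) Rx(roll)).
In Python, from station import ctrl gives the robot as it stands.
- The arm moves only by the tool jog_arm, never from a script. Its argument "motion" is a list of rows, each a list of 7 numbers: the shift along the tool's x, y, z in m, then the turn, a rotation vector about the tool's x, y, z in rad, then the opening, from -1 (shut) to 1 (fully open). In form: [[tx, ty, tz, rx, ry, rz, gripper], ...]. A call has 1 to 5 rows; each row shifts and turns the commanded pose from where the row before left it, along the tool's axes as they then stand; what a row does not reach is not made up. A row lasts 1/10 s, in which the tool goes at most 50 mm and 8.59 degrees, less where a joint would pass 70% of its speed; a pose out of reach is approached as far as the arm can. A call is refused whole if a number of a shift passes 0.05 or a number of a turn 0.15, either way. A call with a gripper value outside its range is refused whole. The fingers move at their own pace and stop on an object; "squeeze" is the grip in N (left out, the last holds). Time passes only in rows, so rows that do not move let the fingers close. It gives the time, the measured TCP pose, the force, the opening and the grip force at its end, in the units of the state.
- ctrl.get_obs(): the state, without advancing time (a new reading comes with each control period).
- ctrl.camera(name): name is "side" or "top" or "wrist"; returns the picture (400x640x3 uint8, red, green, blue); there is no depth.
- ctrl.camera_model(name): a dict with "intrinsics" (3x3 intrinsics, pixels), "rvec" (rotation vector, rad) and "tvec" (3), from world to camera coordinates, as OpenCV has them. Camera axes: x right, y down, z forward; pixel columns grow to the right and rows downward; lengths in m; the calibration is good to about 2 mm. The wrist camera is an equidistant fisheye: a pixel r from the principal point sees the ray r / f radians off the axis. A picture is of the moment at which its call begins: read the wrist's pose just before it. camera_model takes no time and is no camera call; for the wrist camera it gives the pose at the moment of the call.
- ctrl.hand_in(): hands the job in; it is judged then, once.
The state is a dict: "time_s": time; "qpos": joint angles; "joint_vel": joint speeds; "tau": joint torques, N m; "ee_pos": TCP position; "eef_rot": TCP orientation; "force": force on the tool from outside, world axes, zero at the start; "moment": the same for the moment, N m; "grip_width": finger opening in m; "grip_force": force on a finger pad.
Only numpy, scipy, OpenCV 4.12 (cv2) and the standard library are available. Lean on these libraries where they do the work, as an engineer would, in place of code of your own. Each camera call takes 0.05 s, during which the arm holds its last target. There are 200 camera calls.

## Working session

There is one attempt and no reset: what is moved stays moved. The work goes in short steps, Python scripts to look and compute and a tool call to move; the robot and the scene stay as the last step left them, time stands still between calls to the robot, and variables do not carry over. Pictures are saved under pics/ and viewed, at most 10 in all, crops included, and the job is handed in when it is done.

Besides the shell and the picture viewer there is one more tool, called after "Call:" as name([rows], argument=value, ...), one row to a line, values as JSON. jog_arm: Moves the arm, as the interface text tells. Its arguments: {"type":"object","properties":{"motion":{"type":"array"},"squeeze":{"type":"number"}},"required":["motion"]}

```bash
mkdir -p pics; ls; python3 - <<'E'
from station import ctrl
import cv2,numpy as np
for n in("top","side"):
    im=ctrl.camera(n); np.save(f"pics/{n}0.npy",im); cv2.imwrite(f"pics/{n}0.png",im[:,:,::-1])
    m=ctrl.camera_model(n); print(n,m)
print(ctrl.get_obs(), ctrl.pinch_z)
E
```

```text
pics
top {'intrinsics': array([[476.17746081,   0.        , 318.92176242],
       [  0.        , 476.17746081, 209.02491933],
       [  0.        ,   0.        ,   1.        ]]), 'rvec': array([ 2.18746771, -2.16688687,  0.04726454]), 'tvec': array([0.00817177, 0.56163542, 0.95313612])}
side {'intrinsics': array([[414.47066043,   0.        , 321.03792561],
       [  0.        , 414.47066043, 203.17171844],
       [  0.        ,   0.        ,   1.        ]]), 'rvec': array([ 0.49719494, -2.69350031,  1.2525444 ]), 'tvec': array([0.51845223, 0.17087428, 0.69877197])}
{'time_s': 0.1, 'qpos': array([-1.17461649e+00,  3.00401562e-01,  1.52147533e+00,  2.19569786e-05,
        1.32068856e+00, -6.66048111e-02]), 'joint_vel': array([-0.00239185, -0.00145779, -0.00334387, -0.0002594 , -0.00096417,
        0.00022115]), 'tau': array([ 2.16499975e-03, -5.32634532e+01, -3.53283226e+01,  7.09803100e-02,
        2.34612718e-02, -6.41365727e-05]), 'ee_pos': array([ 0.24546023, -0.49194899,  0.20496921]), 'eef_rot': array([-3.14062343e+00, -8.59662759e-05,  4.62779162e-01]), 'force': array([ 0.43647963, -0.68311984, -1.74377034]), 'moment': array([-0.0356403 ,  0.02754076, -0.02228479]), 'grip_force': 0.0, 'grip_width': 0.09433529164635276} 0.0188
```

View pics/top0.png

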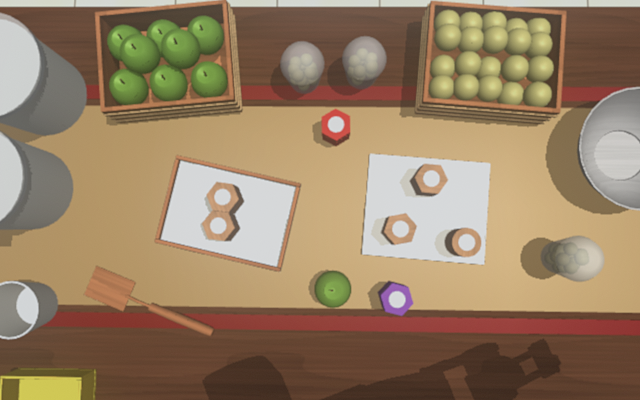

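View pics/side0.png

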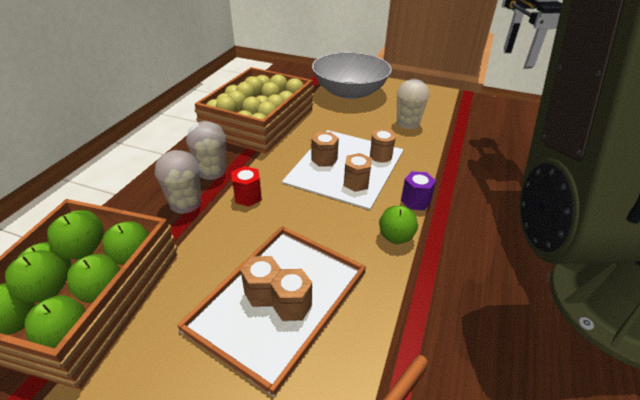

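Top view: the tray is at the left with the pair at about (222,197) and (218,226). The board's hexagonal tubs are at (431,180) and (400,229), and the round tub is at (466,242). Red (335,125), purple (397,298) and the apple (333,289) stay put. In the side view the same tubs are at (261,268), (291,283), (324,139), (358,159) and (383,135).

```bash
cat > h.py <<'E'
import cv2,numpy as np
from station import ctrl
def rays(m,uv,fish=False):
    K=m["intrinsics"];R=cv2.Rodrigues(np.array(m["rvec"]))[0];t=np.array(m["tvec"]).reshape(3)
    uv=np.atleast_2d(uv).astype(float)
    x=(uv[:,0]-K[0,2])/K[0,0];y=(uv[:,1]-K[1,2])/K[1,1]
    if fish:
        r=np.hypot(x,y)+1e-12;d=np.c_[np.sin(r)*x/r,np.sin(r)*y/r,np.cos(r)]
    else: d=np.c_[x,y,np.ones(len(x))]
    d=d/np.linalg.norm(d,axis=1)[:,None]
    return -R.T@t,d@R
def plane(m,uv,z,fish=False):
    o,d=rays(m,uv,fish);return o+d*((z-o[2])/d[:,2])[:,None]
def project(m,P,fish=False):
    K=m["intrinsics"];R=cv2.Rodrigues(np.array(m["rvec"]))[0];p=np.atleast_2d(P)@R.T+np.array(m["tvec"]).reshape(3)
    x,y=p[:,0],p[:,1];r=np.hypot(x,y)+1e-12
    s=np.arctan2(r,p[:,2])/r if fish else 1/p[:,2]
    return np.c_[K[0,0]*x*s+K[0,2],K[1,1]*y*s+K[1,2]]
def tri(rs):
    A=np.zeros((3,3));b=np.zeros(3)
    for o,d in rs:
        P=np.eye(3)-np.outer(d,d);A+=P;b+=P@o
    X=np.linalg.solve(A,b)
    return X,[np.linalg.norm(np.cross(X-o,d)) for o,d in rs]
def white(im,v=150): 
    h=cv2.cvtColor(im,cv2.COLOR_RGB2HSV);return ((h[:,:,1]<60)&(h[:,:,2]>v)).astype(np.uint8)
def comp(mask,seed):
    n,l,s,c=cv2.connectedComponentsWithStats(mask,connectivity=4)
    k=l[int(seed[1]),int(seed[0])]
    return c[k],s[k],(l==k).astype(np.uint8)
E
python3 - <<'E'
from h import *
T=np.load("pics/top0.npy");S=np.load("pics/side0.npy");mt=ctrl.camera_model("top");ms=ctrl.camera_model("side")
np.set_printoptions(precision=4,suppress=True)
for n,a,b in[("far",(222,197),(261,268)),("near",(218,226),(291,283)),("c",(431,180),(324,139)),("d",(400,229),(358,159)),("round",(466,242),(383,135)),("red",(335,125),(246,174)),("purple",(397,298),(418,178))]:
    ca,sa,_=comp(white(T),a);cb,sb,_=comp(white(S),b)
    ra=rays(mt,ca);rb=rays(ms,cb)
    X,e=tri([(ra[0],ra[1][0]),(rb[0],rb[1][0])]);print(n,ca,sa[4],cb,sb[4],X,e)
# tray outline (rim top) and board from top view
for n,seed,z in[("trayfloor",(265,215),.006),("board",(440,210),.008)]:
    c,s,m=comp(white(T),seed);cn=max(cv2.findContours(m,0,2)[0],key=cv2.contourArea)
    q=cv2.boxPoints(cv2.minAreaRect(cn));P=plane(mt,q,z);print(n,P,P.mean(0),np.linalg.norm(P-np.roll(P,1,0),axis=1))
g=cv2.cvtColor(T,cv2.COLOR_RGB2HSV);m=((g[:,:,0]>35)&(g[:,:,0]<80)&(g[:,:,1]>100)).astype(np.uint8);c,s,_=comp(m,(333,295));print("apple",plane(mt,c,.037),s)
print("wrist",ctrl.camera_model("wrist"))
E
```

```text
far [222.0708 196.4735] 226 [260.3257 268.6552] 261 [0.5819 0.2025 0.0639] [np.float64(0.0004156582250991359), np.float64(0.0004156582250991672)]
near [217.821  225.1266] 229 [291.0491 282.0947] 285 [0.5258 0.2095 0.0639] [np.float64(0.0004076778987360057), np.float64(0.0004076778987357569)]
c [430.9744 178.1966] 234 [324.6047 137.686 ] 86 [ 0.6208 -0.204   0.0664] [np.float64(0.0006687333183704951), np.float64(0.0006687333183706156)]
d [400.0508 228.4534] 236 [358.1321 160.3019] 106 [ 0.5226 -0.1443  0.0666] [np.float64(0.00040270843658670943), np.float64(0.00040270843658671843)]
round [466.2971 241.8954] 239 [383.3659 134.2073] 82 [ 0.4981 -0.2708  0.0667] [np.float64(0.0004051521320751688), np.float64(0.0004051521320750387)]
red [335.5    123.9703] 202 [245.1712 174.5946] 111 [ 0.7284 -0.0184  0.0577] [np.float64(0.0004316490198755907), np.float64(0.0004316490198756446)]
purple [396.812  299.0897] 234 [420.0508 179.0339] 118 [ 0.3868 -0.1392  0.0581] [np.float64(0.0003812491497498909), np.float64(0.0003812491497499849)]
trayfloor [[0.4964 0.3428 0.006 ]
 [0.6654 0.3079 0.006 ]
 [0.6091 0.0624 0.006 ]
 [0.4422 0.0995 0.006 ]] [0.5533 0.2032 0.006 ] [0.2493 0.1726 0.2519 0.171 ]
board [[ 0.469  -0.0733  0.008 ]
 [ 0.6804 -0.089   0.008 ]
 [ 0.6617 -0.3422  0.008 ]
 [ 0.4521 -0.3231  0.008 ]] [ 0.5658 -0.2069  0.008 ] [0.2504 0.2119 0.2538 0.2105]
apple [[ 0.4023 -0.0154  0.037 ]] [315 271  36  36 990]
wrist {'intrinsics': array([[309.7069,   0.    , 315.7173],
       [  0.    , 309.7069, 195.8457],
       [  0.    ,   0.    ,   1.    ]]), 'rvec': array([-2.487 ,  1.5383,  0.1959]), 'tvec': array([-0.5497, -0.0246,  0.3918])}
```

Triangulated heights (0.064–0.067) match the expected 0.066 and 0.068 lids to within about 2 mm. Next I'll work out the wrist camera offset and the approach move.

```bash
cat >> h.py <<'E'
from scipy.spatial.transform import Rotation as Rn
def tool(): 
    o=ctrl.get_obs();return np.array(o["ee_pos"]),Rn.from_euler("xyz",o["eef_rot"])
def delta(p,yaw):
    P,R=tool();G=Rn.from_euler("xyz",[np.pi,0,yaw]);return R.inv().apply(np.array(p)-P),(R.inv()*G).as_rotvec()
E
python3 - <<'E'
from h import *
np.set_printoptions(precision=4,suppress=True)
m=ctrl.camera_model("wrist");o,d=rays(m,[[m["intrinsics"][0,2],m["intrinsics"][1,2]]],True);P,R=tool()
print("cam in tool",R.inv().apply(o-P),"axis",R.inv().apply(d[0]))
print(delta([.555,-.175,.25],0.0),delta([.555,-.175,.25],.463))
E
```

```text
cam in tool [ 0.0728  0.0007 -0.1795] axis [-0.247  -0.0014  0.969 ]
(array([ 0.4185, -0.1455, -0.0449]), array([-0.001 ,  0.0001,  0.4628])) (array([ 0.4185, -0.1455, -0.0449]), array([-0.001 , -0.0001, -0.0002]))
```

Call:
jog_arm([
  [0.02,-0.007,-0.0045,0,0,0,1],
  [0.042,-0.0145,-0.0045,0,0,0,1],
  [0.045,-0.016,-0.0045,0,0,0,1],
  [0.045,-0.016,-0.0045,0,0,0,1],
  [0.045,-0.016,-0.0045,0,0,0,1],
])

```text
time_s: 0.6
ee_pos: [0.3917, -0.3404, 0.228]
eef_rot: [-3.141, 0.0, 0.462]
force: [-0.2, 0.2, -0.1]
grip_width: 0.0945
grip_force: 0.0
```

Call:
jog_arm([
  [0.045,-0.016,-0.0045,0,0,0,1],
  [0.045,-0.016,-0.0045,0,0,0,1],
  [0.045,-0.016,-0.0045,0,0,0,1],
  [0.045,-0.016,-0.0045,0,0,0,1],
  [0.04,-0.012,-0.0045,0,0,0,1],
])

```text
time_s: 1.1
ee_pos: [0.5549, -0.1737, 0.2504]
eef_rot: [-3.141, 0.0, 0.463]
force: [-0.2, -0.9, 0.5]
grip_width: 0.0938
grip_force: 0.0
```

Call:
jog_arm([
  [0,0,0,0,0,0,1],
  [0,0,0,0,0,0,1],
])

```text
time_s: 1.3
ee_pos: [0.5537, -0.1753, 0.2498]
eef_rot: [-3.141, 0.001, 0.464]
force: [-0.3, 0.4, 0.3]
grip_width: 0.0937
grip_force: 0.0
```

```bash
python3 - <<'E'
from h import *
np.set_printoptions(precision=4,suppress=True)
m=ctrl.camera_model("wrist");im=ctrl.camera("wrist");np.save("pics/w1.npy",im);cv2.imwrite("pics/w1.png",im[:,:,::-1])
import pickle;pickle.dump(m,open("pics/w1.pkl","wb"));print(tool()[0],tool()[1].as_euler("xyz"),ctrl.get_obs()["time_s"])
print(project(m,[[.6208,-.204,.068],[.5226,-.1443,.068],[.4981,-.2708,.068]],True))
E
```

```text
[ 0.5533 -0.1761  0.25  ] [-3.141   0.0008  0.463 ] 1.35
[[363.1891 140.8249]
 [281.1082 191.4022]
 [362.7325 250.9046]]
```

View pics/w1.png

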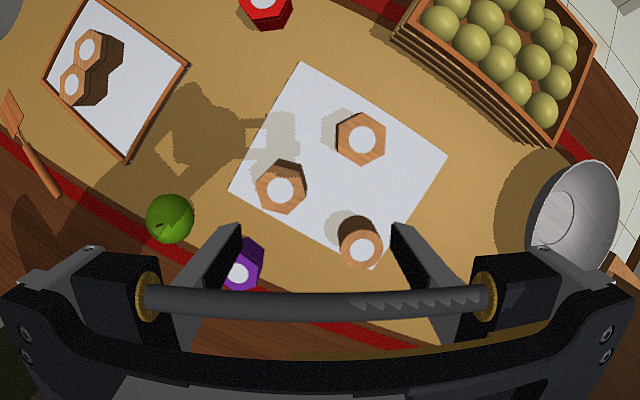

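The wrist view shows the lids of c at (361,138), d at (281,190) and the round tub at (361,250). The tray pair is at (90,48) and (71,85). Next I'll measure lid centres and yaws.

```bash
cat >> h.py <<'E'
def hexlid(im,m,seed,z,fish=True,save=None):
    """lid outline -> centre (disc and outline), flat direction mod 60deg, flat-to-flat size"""
    c,s,disc=comp(white(im),seed);cd=plane(m,c,z,fish)[0]
    h=cv2.cvtColor(im,cv2.COLOR_RGB2HSV).astype(int)
    ring=(cv2.dilate(disc,np.ones((7,7)))>0)&(disc==0)&(h[:,:,1]>70)&(h[:,:,0]<25)
    v=np.median(h[:,:,2][ring])
    lid=(((h[:,:,1]>70)&(h[:,:,0]<25)&(abs(h[:,:,2]-v)<35))|(disc>0)).astype(np.uint8)
    win=np.zeros_like(lid);cv2.circle(win,(int(c[0]),int(c[1])),int(2.1*np.sqrt(s[4])),1,-1)
    lid=cv2.morphologyEx(lid&win,cv2.MORPH_OPEN,np.ones((3,3)))
    cn=max(cv2.findContours(comp(lid,c)[2],0,1)[0],key=cv2.contourArea)[:,0]
    P=plane(m,cn,z,fish)[:,:2]
    M=cv2.moments((P*1e4).astype(np.float32)[:,None]);o=np.array([M["m10"],M["m01"]])/M["m00"]/1e4
    q=P-o;a=np.arctan2(q[:,1],q[:,0]);r=np.hypot(*q.T)
    g=np.linspace(-np.pi,np.pi,720,endpoint=False);i=np.argsort(a)
    rr=np.interp(g,a[i],r[i],period=2*np.pi);F=(rr*np.exp(-6j*g)).mean()
    corner=-np.angle(F)/6;flat=(corner+np.pi/6)%(np.pi/3)
    w=[np.ptp(q@[np.cos(flat+k*np.pi/3),np.sin(flat+k*np.pi/3)])*1e3 for k in range(3)]
    return cd,o,flat,w,abs(F)*1e3,np.sqrt(M["m00"]/1e8)*1e3
E
python3 - <<'E'
from h import *
import pickle
np.set_printoptions(precision=4,suppress=True)
im=np.load("pics/w1.npy");m=pickle.load(open("pics/w1.pkl","rb"))
T=np.load("pics/top0.npy");mt=ctrl.camera_model("top")
for n,s,z,st in[("c",(361,138),.068,(431,180)),("d",(281,190),.068,(400,229)),("round",(361,250),.068,(466,242)),("far",(90,48),.066,(222,197)),("near",(71,85),.066,(218,226))]:
    try:
        print(n,"W",hexlid(im,m,s,z)); print("   T",hexlid(T,mt,st,z,False))
        ra=rays(mt,comp(white(T),st)[0]);rb=rays(m,comp(white(im),s)[0],True);X,e=tri([(ra[0],ra[1][0]),(rb[0],rb[1][0])]);print("   tri",X,e)
    except Exception as e: print(n,e)
E
```

```text
c W (array([ 0.6216, -0.2016,  0.068 ]), array([ 0.6216, -0.2016]), np.float64(0.9668195307518286), [np.float64(55.91079323555961), np.float64(55.556464984321785), np.float64(55.73969556890146)], np.float64(0.8472112294325432), np.float64(50.687474151391896))
   T (array([ 0.62  , -0.2039,  0.068 ]), array([ 0.6198, -0.2034]), np.float64(0.9758899978246265), [np.float64(54.26746449475306), np.float64(54.68643144297312), np.float64(54.72542667379916)], np.float64(0.7433652855741256), np.float64(49.15607617713997))
   tri [ 0.6212 -0.2038  0.0624] [np.float64(0.0013466223476558724), np.float64(0.0013466223476559407)]
d W (array([ 0.5234, -0.142 ,  0.068 ]), array([ 0.52  , -0.1429]), np.float64(0.21172547651490298), [np.float64(47.96873763671805), np.float64(56.101950356825), np.float64(55.63295891745876)], np.float64(0.45121375776583694), np.float64(46.6848337677583))
   T (array([ 0.5222, -0.1442,  0.068 ]), array([ 0.5221, -0.1438]), np.float64(0.19589992353784808), [np.float64(53.65852296499918), np.float64(55.03836599434615), np.float64(54.629829835974206)], np.float64(0.747221637
[... 1289 characters left out ...]
582  0.2013 0.0696] [np.float64(0.000988385124975778), np.float64(0.000988385124975621)]
near W (array([0.5264, 0.212 , 0.066 ]), array([0.5173, 0.2235]), np.float64(0.25954647172348516), [np.float64(93.91045244394306), np.float64(108.71697044145596), np.float64(126.31255471755875)], np.float64(1.835062640386357), np.float64(70.88674334678406))
   T (array([0.5253, 0.2088, 0.066 ]), array([0.5346, 0.2077]), np.float64(0.913828004269567), [np.float64(79.04555014826148), np.float64(76.59752202444288), np.float64(84.19241389180107)], np.float64(1.9153390263248535), np.float64(56.74588196531185))
   tri [0.5262 0.2085 0.0691] [np.float64(0.0010518105453094179), np.float64(0.0010518105453095395)]
```

The wrist view differs from the top view by a steady offset of about (1.4, 2.2) mm, so I'll take the mean. c is at (0.621,-0.203) with grasp yaw 0.446, and the pair axis is -0.123 rad, so the placing yaw is about 1.448. Approaching c.

Call:
jog_arm([
  [0.012,0.0135,0.03,0,0,0.017,1],
  [0.0122,0.0136,0.04,0,0,0,1],
  [0.0122,0.0136,0.04,0,0,0,1],
  [0.0122,0.0136,0.04,0,0,0,1],
  [0,0,0,0,0,0,1],
])

```text
time_s: 1.85
ee_pos: [0.6185, -0.2045, 0.0937]
eef_rot: [-3.134, 0.007, 0.444]
force: [-1.0, 0.1, -1.7]
grip_width: 0.0939
grip_force: 0.0
```

```bash
python3 - <<'E'
from h import *
np.set_printoptions(precision=4,suppress=True)
print(delta([.621,-.203,.024],.446),ctrl.get_obs()["time_s"])
E
```

```text
(array([0.0034, 0.0002, 0.0697]), array([-0.0072,  0.0069, -0.0023])) 1.85
```

Call:
jog_arm([
  [0.002,0,0.025,0,0,0,1],
  [0,0,0.03,0,0,0,1],
  [0,0,0.015,0,0,0,1],
  [0,0,0,0,0,0,1],
  [0,0,0,0,0,0,1],
])

```text
time_s: 2.35
ee_pos: [0.6233, -0.2032, 0.0323]
eef_rot: [3.14, -0.001, 0.445]
force: [0.3, -0.0, 0.0]
grip_width: 0.0939
grip_force: 0.0
```

```bash
python3 - <<'E'
from h import *
np.set_printoptions(precision=4,suppress=True)
print(delta([.621,-.203,.024],.446),ctrl.get_obs()["time_s"])
E
```

```text
(array([-0.002 , -0.0012,  0.0083]), array([ 0.0013, -0.0012, -0.0007])) 2.35
```

Call:
jog_arm([
  [-0.002,-0.001,0.008,0,0,0,1],
  [0,0,0,0,0,0,0.4],
  [0,0,0,0,0,0,-0.2],
  [0,0,0,0,0,0,-1],
  [0,0,0,0,0,0,-1],
], squeeze=12)

```text
time_s: 2.85
ee_pos: [0.6208, -0.2027, 0.0227]
eef_rot: [3.141, -0.0, 0.446]
force: [0.3, -0.7, 0.6]
grip_width: 0.0652
grip_force: 0.0
```

Call:
jog_arm([
  [0,0,0,0,0,0,-1],
  [0,0,0,0,0,0,-1],
  [0,0,0,0,0,0,-1],
])

```text
time_s: 3.15
ee_pos: [0.6207, -0.2026, 0.0226]
eef_rot: [3.142, -0.0, 0.446]
force: [-0.3, -0.1, 1.5]
grip_width: 0.0559
grip_force: 12.0
```

```bash
cat >> h.py <<'E'
def plan(way,P=None,yaw=None):
    """rows needed from the present pose through (x,y,z,yaw,rows)"""
    if P is None: P,R=tool();yaw=R.as_euler("xyz")[2]
    for x,y,z,w,n in way:
        for k in range(n):
            d=(np.array([x,y,z])-P)/(n-k);t=(w-yaw)/(n-k)
            l=Rn.from_euler("xyz",[np.pi,0,yaw]).inv().apply(d)
            print([round(float(v),4) for v in l],"rz",round(float(-t),4));P=P+d;yaw+=t
E
python3 - <<'E'
from h import *
plan([(.6207,-.2026,.122,.446,3),(.546,.1425,.122,1.448,10)])
E
```

```text
[-0.0, 0.0, -0.0331] rz -0.0001
[-0.0, 0.0, -0.0331] rz -0.0001
[-0.0, 0.0, -0.0331] rz -0.0001
[0.0081, -0.0344, -0.0] rz -0.1002
[0.0115, -0.0334, -0.0] rz -0.1002
[0.0148, -0.032, -0.0] rz -0.1002
[0.018, -0.0304, -0.0] rz -0.1002
[0.0209, -0.0285, -0.0] rz -0.1002
[0.0236, -0.0262, -0.0] rz -0.1002
[0.0262, -0.0237, -0.0] rz -0.1002
[0.0284, -0.021, -0.0] rz -0.1002
[0.0304, -0.018, -0.0] rz -0.1002
[0.032, -0.0149, -0.0] rz -0.1002
```

Call:
jog_arm([
  [0,0,-0.02,0,0,0,-1],
  [0,0,-0.04,0,0,0,-1],
  [0,0,-0.04,0,0,0,-1],
  [0.008,-0.0344,0,0,0,-0.1,-1],
  [0.0115,-0.0334,0,0,0,-0.1,-1],
])

```text
time_s: 3.65
ee_pos: [0.6054, -0.1334, 0.1232]
eef_rot: [3.14, -0.001, 0.648]
force: [1.3, 1.9, -2.8]
grip_width: 0.0563
grip_force: 12.0
```

Call:
jog_arm([
  [0.0148,-0.032,0,0,0,-0.1,-1],
  [0.018,-0.0304,0,0,0,-0.1,-1],
  [0.0209,-0.0285,0,0,0,-0.1,-1],
  [0.0236,-0.0262,0,0,0,-0.1,-1],
  [0.0262,-0.0237,0,0,0,-0.1,-1],
])

```text
time_s: 4.15
ee_pos: [0.5678, 0.0403, 0.1222]
eef_rot: [-3.141, 0.0, 1.15]
force: [-0.0, -0.1, -2.6]
grip_width: 0.0564
grip_force: 12.0
```

Call:
jog_arm([
  [0.0284,-0.021,0,0,0,-0.1,-1],
  [0.0304,-0.018,0,0,0,-0.1,-1],
  [0.032,-0.0149,0,0,0,-0.1,-1],
  [0,0,0,0,0,0,-1],
  [0,0,0,0,0,0,-1],
])

```text
time_s: 4.65
ee_pos: [0.546, 0.1429, 0.1222]
eef_rot: [-3.141, 0.0, 1.446]
force: [-0.8, -1.1, -2.6]
grip_width: 0.0559
grip_force: 12.0
```

```bash
python3 - <<'E'
from h import *
print(delta([.546,.1425,.04],1.448),ctrl.get_obs()["time_s"],ctrl.get_obs()["grip_force"])
E
```

```text
(array([-3.72427169e-04,  6.78558382e-05,  8.22287513e-02]), array([-0.00037849,  0.00029645, -0.00169565])) 4.65 11.995627284049988
```

Call:
jog_arm([
  [0,0,0.03,0,0,0,-1],
  [0,0,0.035,0,0,0,-1],
  [0,0,0.02,0,0,0,-1],
  [0,0,0,0,0,0,-1],
  [0,0,0,0,0,0,-1],
])

```text
time_s: 5.15
ee_pos: [0.5467, 0.1418, 0.038]
eef_rot: [3.141, -0.0, 1.444]
force: [0.1, -0.4, -1.4]
grip_width: 0.0557
grip_force: 12.0
```

```bash
python3 - <<'E'
from h import *
import pickle
np.set_printoptions(precision=4,suppress=True)
m=ctrl.camera_model("wrist");im=ctrl.camera("wrist");np.save("pics/w2.npy",im);cv2.imwrite("pics/w2.png",im[:,:,::-1])
pickle.dump((m,ctrl.get_obs()),open("pics/w2.pkl","wb"));print(tool()[0],tool()[1].as_euler("xyz"))
print(project(m,[[.582,.204,.066],[.526,.21,.066],[.546,.1425,.08]],True))
E
```

```text
[0.5471 0.1421 0.0387] [ 3.1401 -0.0005  1.4446]
[[368.4022 130.8308]
 [253.9557 133.3385]
 [311.5299 266.5921]]
```

View pics/w2.png

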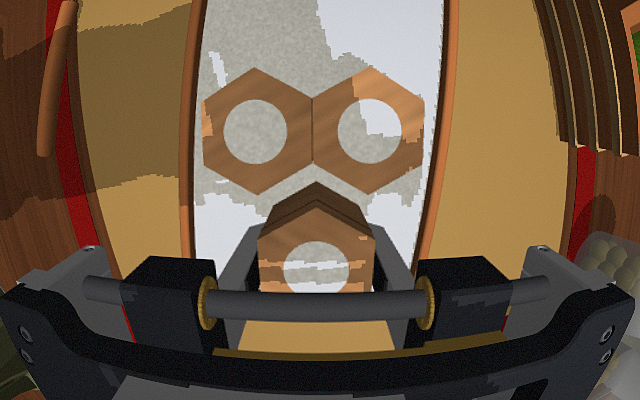

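The wrist view shows the pair lids at (257,131) and (369,131), with the notch vertex at (312,163). The held lid's apex is at (316,206). I'll fit lines to the facing edges.

```bash
cat >> h.py <<'E'
def edge(ch,p,q,r=8,pol=0):
    """sub-pixel edge points along image segment p-q: strongest step of ch across it, by column"""
    out=[];ch=cv2.GaussianBlur(ch.astype(np.float32),(3,3),0)
    for x in range(int(min(p[0],q[0])),int(max(p[0],q[0]))+1):
        y0=p[1]+(q[1]-p[1])*(x-p[0])/(q[0]-p[0]);ys=np.arange(int(y0)-r,int(y0)+r+1)
        g=np.gradient(ch[ys,x]);g=abs(g) if pol==0 else np.clip(pol*g,0,None)
        k=int(np.argmax(g));a=g[max(0,k-1):k+2];out.append((x,(ys[max(0,k-1):k+2]*a).sum()/(a.sum()+1e-9)))
    return np.array(out)
def fit(P):
    """line through plane points, outliers dropped: point, direction"""
    P=P[:,:2]*1e3
    for _ in range(4):
        vx,vy,x,y=cv2.fitLine(P.astype(np.float32),cv2.DIST_HUBER,0,.01,.01).ravel()
        e=abs((P-[x,y])@[-vy,vx]);P=P[e<=max(.4,2*np.median(e))]
    return np.array([x,y])/1e3,np.array([vx,vy]),len(P),e.mean()
E
python3 - <<'E'
from h import *
import pickle
np.set_printoptions(precision=4,suppress=True)
im=np.load("pics/w2.npy");m,o=pickle.load(open("pics/w2.pkl","rb"))
h=cv2.cvtColor(im,cv2.COLOR_RGB2HSV);S=h[:,:,1];V=h[:,:,2];zl=o["ee_pos"][2]+.0454
E={}
for n,ch,p,q,z,pol in[("AL",S,(264,190),(305,167),.066,-1),("BR",S,(319,167),(364,190),.066,-1),("CL",V,(266,236),(311,209),zl,1),("CR",V,(321,209),(368,236),zl,1),("Atop",S,(262,70),(304,93),.066,1),("Btop",S,(320,93),(364,70),.066,1)]:
    c,v,k,e=fit(plane(m,edge(ch,p,q,7,pol),z,True));E[n]=(c,v);print(n,c,np.degrees(np.arctan2(v[1],v[0]))%180,k,e)
def X(a,b):
    (c,v),(d,w)=E[a],E[b];s=np.linalg.solve(np.c_[v,-w],d-c);return c+v*s[0]
print("notch",X("AL","BR"),"apexC",X("CL","CR"),"up",X("Atop","Btop"))
for a,b in(("AL","CR"),("BR","CL")): pass
# gaps: A's lower-right flat faces C's upper-left flat
for a,b in(("AL","CL"),("BR","CR")):
    c,v=E[a];nn=np.array([-v[1],v[0]]);print(a,b,"gap mm",abs((E[b][0]-c)@nn)*1e3)
dA=comp(white(im,90),(255,120))[0] if 0 else None
print("pair hex widths", [abs((E[t][0]-E[l][0])@np.array([-E[l][1][1],E[l][1][0]]))*1e3 for t,l in(("Btop","BR"),("Atop","AL"))])
E
```

```text
AL [0.5378 0.1854] 23.018822 42 0.07973932971422217
BR [0.5651 0.1822] 142.9854 46 0.06587101312404166
CL [0.5436 0.1705] 22.629461 46 0.0670491962539057
CR [0.5635 0.1654] 142.58603 43 0.06875593953953936
Atop [0.5425 0.2338] 142.85991 43 0.06285411283253112
Btop [0.5721 0.2299] 23.0893 45 0.07863808513111151
notch [0.5525 0.1916] apexC [0.5521 0.1741] up [0.5564 0.2233]
AL CL gap mm 15.976848
BR CR gap mm 14.340864
pair hex widths [np.float32(42.35329), np.float32(42.725037)]
```

Call:
jog_arm([
  [0.008,-0.001,0.005,0,0,-0.007,-1],
  [0.0083,-0.0006,0.005,0,0,0,-1],
  [0,0,0.004,0,0,0,-1],
  [0,0,0,0,0,0,-1],
  [0,0,0,0,0,0,-1],
])

```text
time_s: 5.7
ee_pos: [0.5465, 0.159, 0.0234]
eef_rot: [-3.141, 0.0, 1.453]
force: [1.0, -0.2, -2.2]
grip_width: 0.0561
grip_force: 12.0
```

```bash
python3 - <<'E'
from h import *
np.set_printoptions(precision=4,suppress=True)
o=ctrl.get_obs();print(tool()[0],delta([.5477,.1596,.0206],1.4516),o["force"],o["moment"],o["time_s"])
E
```

```text
[0.5465 0.159  0.0234] (array([0.0008, 0.0011, 0.0028]), array([-0.0002,  0.0001,  0.0014])) [ 1.0039 -0.1973 -2.1865] [ 0.0127 -0.0589  0.0412] 5.7
```

Call:
jog_arm([
  [0,0.001,0.0015,0,0,0,-1],
  [0,0,0,0,0,0,-1],
  [0,0,0.001,0,0,0,-1],
  [0,0,0,0,0,0,-1],
  [0,0,0,0,0,0,-1],
])

```text
time_s: 6.2
ee_pos: [0.5476, 0.1588, 0.0209]
eef_rot: [-3.142, 0.0, 1.453]
force: [0.2, 0.6, -2.1]
grip_width: 0.0562
grip_force: 12.0
```

```bash
python3 - <<'E'
from h import *
np.set_printoptions(precision=4,suppress=True)
o=ctrl.get_obs();print(tool()[0],delta([.5477,.1596,.0206],1.4516),o["force"],o["moment"],o["time_s"])
m=ctrl.camera_model("wrist");im=ctrl.camera("wrist");np.save("pics/w3.npy",im);cv2.imwrite("pics/w3.png",cv2.resize(im[60:300,190:440,::-1],None,fx=2.4,fy=2.4))
import pickle;pickle.dump((m,ctrl.get_obs()),open("pics/w3.pkl","wb"))
E
```

```text
[0.5476 0.1588 0.0209] (array([ 0.0008, -0.    ,  0.0003]), array([-0.    ,  0.    ,  0.0012])) [ 0.2235  0.553  -2.0507] [-0.036  -0.0604 -0.062 ] 6.2
```

View pics/w3.png

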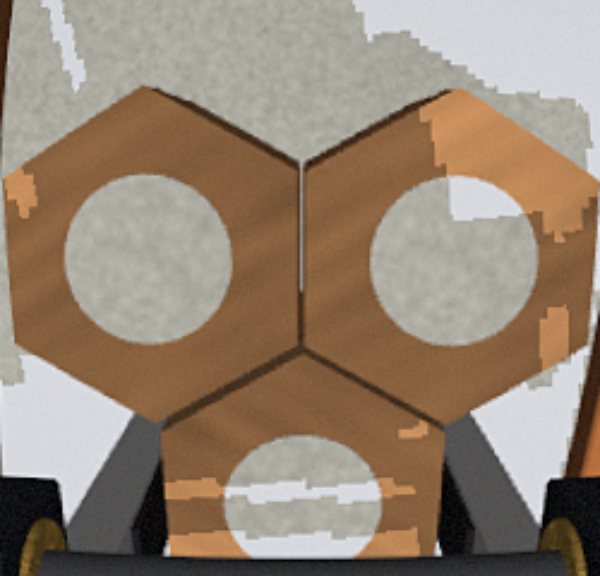

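The view shows C seated in the notch with thin dark gaps: about 1 mm on the A side and less on the B side. I'll nudge it in, set it down and release.

Call:
jog_arm([
  [0.0006,-0.0002,0.0005,0,0,0,-1],
  [0.0004,-0.0001,0,0,0,0,-1],
  [0,0,0.0005,0,0,0,-1],
  [0,0,0,0,0,0,-1],
  [0,0,0,0,0,0,-1],
])

```text
time_s: 6.75
ee_pos: [0.5475, 0.1599, 0.0205]
eef_rot: [3.141, -0.0, 1.453]
force: [-2.8, -0.3, 5.4]
grip_width: 0.0562
grip_force: 12.0
```

```bash
python3 - <<'E'
from h import *
np.set_printoptions(precision=4,suppress=True)
o=ctrl.get_obs();print(tool()[0],delta([.5477,.1596,.0206],1.4516),o["force"],o["moment"],o["time_s"])
im=ctrl.camera("wrist");np.save("pics/w4.npy",im)
V3=np.load("pics/w3.npy").mean(2);V4=im.mean(2)
for x in (265,280,300,325,340,355): # dark gap profile across the seam
    y0=int((205+(238-205)*(312-x)/54) if x<312 else (205+(238-205)*(x-316)/57))
    y0=int(60+((350+75*abs(x-316)/57)/2.4))
    print(x,y0,V3[y0-6:y0+7,x].astype(int),V4[y0-6:y0+7,x].astype(int))
E
```

```text
[0.5475 0.1599 0.0205] (array([-0.0002,  0.0002, -0.0001]), array([ 0.0002, -0.0001,  0.0012])) [-2.8471 -0.3384  5.4338] [-0.1757  0.5745  0.0236] 6.75
265 233 [95 92 98 74 47 51 49 44 76 84 89 80 87] [ 97 102  95 101  94  96  75  37  71  86  87  85  88]
280 225 [ 92  90  88  64  45  48  48  55  78  99  99  97 100] [ 95  95  88  90  96  79  53  52  82  97  95 102 100]
300 214 [88 94 95 62 49 54 48 49 90 96 95 93 98] [91 91 88 91 96 78 54 50 92 94 92 96 89]
325 210 [98 98 95 98 86 63 42 44 72 89 92 92 87] [99 94 99 97 98 97 99 62 73 84 91 91 94]
340 218 [ 97  99  98 101 110  73  53  49  59  86  90  96  93] [ 98 102  98 102  99 103  95  80  66  87  98  91  95]
355 227 [ 98 100 101  99  85  51  41  46  79  90  98  95  97] [102  99 101 100  97  99  90  57  70  91  99  95  95]
```

Call:
jog_arm([
  [0.0001,-0.0003,-0.0004,0,0,0,-1],
  [0,0,0,0,0,0,-1],
  [0,0,0,0,0,0,0.3],
  [0,0,0,0,0,0,0.5],
  [0,0,0,0,0,0,0.5],
])

```text
time_s: 7.3
ee_pos: [0.5472, 0.16, 0.0203]
eef_rot: [-3.142, -0.0, 1.453]
force: [0.7, -0.0, 0.2]
grip_width: 0.07
grip_force: 0.0
```

Call:
jog_arm([
  [0,0,-0.01,0,0,0,0.5],
  [0,0,-0.03,0,0,0,0.5],
  [0,0,-0.045,0,0,0,0.8],
  [0,0,-0.045,0,0,0,1],
  [0,0,-0.02,0,0,0,1],
])

```text
time_s: 7.8
ee_pos: [0.5482, 0.1602, 0.1755]
eef_rot: [3.136, -0.002, 1.453]
force: [-0.1, -0.1, 0.0]
grip_width: 0.0909
grip_force: 0.0
```

Call:
jog_arm([
  [0,0,0,0,0,0,1],
  [0,0,0,0,0,0,1],
])

```text
time_s: 8.0
ee_pos: [0.547, 0.1599, 0.1703]
eef_rot: [3.142, -0.0, 1.453]
force: [-0.6, -0.2, 0.3]
grip_width: 0.0937
grip_force: 0.0
```

```bash
python3 - <<'E'
from h import *
import pickle
np.set_printoptions(precision=4,suppress=True)
m=ctrl.camera_model("wrist");im=ctrl.camera("wrist");np.save("pics/w5.npy",im);pickle.dump((m,ctrl.get_obs()),open("pics/w5.pkl","wb"))
print(tool()[0],tool()[1].as_euler("xyz"))
p=project(m,[[.582,.204,.066],[.526,.21,.066],[.548,.160,.066]],True);print(p)
cv2.imwrite("pics/w5.png",cv2.resize(im[60:310,190:440,::-1],None,fx=2.4,fy=2.4))
plan([(.5220,-.1435,.10,.724+.025,12)])
E
```

```text
[0.5467 0.1599 0.1694] [-3.1402  0.0005  1.4528]
[[346.581  144.9452]
 [285.2804 145.6339]
 [315.4785 195.292 ]]
[-0.0253, 0.0009, 0.0058] rz 0.0586
[-0.0252, 0.0024, 0.0058] rz 0.0586
[-0.0251, 0.0039, 0.0058] rz 0.0586
[-0.0248, 0.0054, 0.0058] rz 0.0586
[-0.0244, 0.0068, 0.0058] rz 0.0586
[-0.024, 0.0082, 0.0058] rz 0.0586
[-0.0235, 0.0096, 0.0058] rz 0.0586
[-0.0229, 0.011, 0.0058] rz 0.0586
[-0.0222, 0.0123, 0.0058] rz 0.0586
[-0.0214, 0.0136, 0.0058] rz 0.0586
[-0.0206, 0.0148, 0.0058] rz 0.0586
[-0.0197, 0.016, 0.0058] rz 0.0586
```

View pics/w5.png

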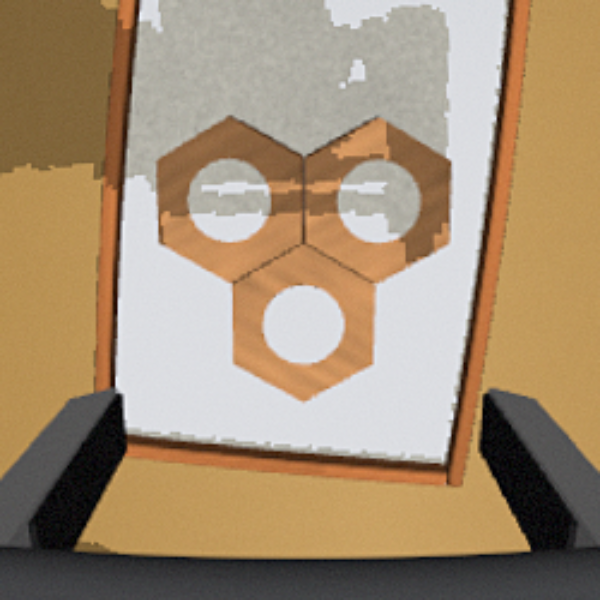

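C is nested flush with both tubs (view: seams at crop (268,262) and (340,262) hair-thin). Now going to d.

Call:
jog_arm([
  [-0.0253,0.0009,0.0058,0,0,0.061,1],
  [-0.0252,0.0024,0.0058,0,0,0.061,1],
  [-0.0251,0.0039,0.0058,0,0,0.061,1],
  [-0.0248,0.0054,0.0058,0,0,0.061,1],
  [-0.0244,0.0068,0.0058,0,0,0.061,1],
])

```text
time_s: 8.55
ee_pos: [0.5354, 0.0327, 0.1396]
eef_rot: [-3.139, 0.001, 1.145]
force: [0.5, 0.7, 0.5]
grip_width: 0.0941
grip_force: 0.0
```

Call:
jog_arm([
  [-0.024,0.0082,0.0058,0,0,0.061,1],
  [-0.0235,0.0096,0.0058,0,0,0.061,1],
  [-0.0229,0.011,0.0058,0,0,0.061,1],
  [-0.0222,0.0123,0.0058,0,0,0.061,1],
  [-0.0214,0.0136,0.0058,0,0,0.061,1],
])

```text
time_s: 9.05
ee_pos: [0.523, -0.0934, 0.1107]
eef_rot: [-3.139, 0.001, 0.84]
force: [-0.0, -0.5, 0.5]
grip_width: 0.0941
grip_force: 0.0
```

Call:
jog_arm([
  [-0.0206,0.0148,0.0058,0,0,0.061,1],
  [-0.0197,0.016,0.0058,0,0,0.061,1],
  [0,0,0,0,0,0,1],
  [0,0,0,0,0,0,1],
])

```text
time_s: 9.45
ee_pos: [0.518, -0.1429, 0.0997]
eef_rot: [-3.14, 0.001, 0.721]
force: [0.2, 0.3, 0.8]
grip_width: 0.0939
grip_force: 0.0
```

```bash
python3 - <<'E'
from h import *
import pickle
np.set_printoptions(precision=4,suppress=True)
print(tool()[0],delta([.5228,-.1431,.0225],.717),ctrl.get_obs()["time_s"])
im=np.load("pics/w5.npy");m,o=pickle.load(open("pics/w5.pkl","rb"))
h=cv2.cvtColor(im,cv2.COLOR_RGB2HSV);S=h[:,:,1];E={}
for n,p,q,pol in[("A",(290,110),(313,124),1),("B",(321,124),(345,110),1),("Cl",(290,214),(313,226),-1),("Cr",(321,226),(343,214),-1)]:
    c,v,k,e=fit(plane(m,edge(S,p,q,5,pol),.066,True));E[n]=(c,v);print(n,c,np.degrees(np.arctan2(v[1],v[0]))%180,k,e)
def X(a,b):
    (c,v),(d,w)=E[a],E[b];s=np.linalg.solve(np.c_[v,-w],d-c);return c+v*s[0]
u,l=X("A","B"),X("Cl","Cr");print("upper notch",u,"C low apex",l,"C disc",plane(m,comp(white(im),(316,195))[0],.066,True),"dist",np.linalg.norm(u-l),"dir",np.arctan2(*(u-l)[::-1]))
E
```

```text
[ 0.518  -0.1429  0.0997] (array([0.0035, 0.0035, 0.0771]), array([-0.0019,  0.001 ,  0.0039])) 9.45
A [0.5425 0.2359] 142.76031 24 0.12755221724375812
B [0.5726 0.2321] 22.780453 25 0.11317895435973221
Cl [0.532 0.138] 143.46396 24 0.13058865485091883
Cr [0.5611 0.1355] 22.982918 23 0.14789328039948843
upper notch [0.5564 0.2253] C low apex [0.5447 0.1286] C disc [[0.5486 0.1604 0.066 ]] dist 0.097453 dir 1.4510036
```

Call:
jog_arm([
  [0.0035,0.0035,0.01,0,0,0.004,1],
  [0,0,0.025,0,0,0,1],
  [0,0,0.03,0,0,0,1],
  [0,0,0.01,0,0,0,1],
  [0,0,0,0,0,0,1],
])

```text
time_s: 9.95
ee_pos: [0.523, -0.1425, 0.0244]
eef_rot: [-3.139, 0.001, 0.718]
force: [0.7, 0.1, 0.2]
grip_width: 0.094
grip_force: 0.0
```

```bash
python3 - <<'E'
from h import *
np.set_printoptions(precision=4,suppress=True)
print(delta([.5228,-.1431,.0225],.717),ctrl.get_obs()["time_s"],ctrl.get_obs()["force"])
E
```

```text
(array([-0.0005,  0.0004,  0.0019]), array([-0.0025,  0.0014,  0.0009])) 9.95 [0.6983 0.1022 0.2324]
```

Call:
jog_arm([
  [0,0,0.0017,-0.002,0.001,0,0.6],
  [0,0,0,0,0,0,0.2],
  [0,0,0,0,0,0,-0.2],
  [0,0,0,0,0,0,-1],
  [0,0,0,0,0,0,-1],
], squeeze=12)

```text
time_s: 10.45
ee_pos: [0.5236, -0.1434, 0.0244]
eef_rot: [3.139, -0.001, 0.717]
force: [-2.7, 2.3, 2.3]
grip_width: 0.0573
grip_force: 1.1
```

Call:
jog_arm([
  [0,0,0,0,0,0,-1],
  [0,0,0,0,0,0,-1],
  [0,0,0,0,0,0,-1],
])

```text
time_s: 10.75
ee_pos: [0.5236, -0.1433, 0.0244]
eef_rot: [3.14, -0.001, 0.717]
force: [-2.0, 2.0, 5.1]
grip_width: 0.0559
grip_force: 12.0
```

```bash
python3 - <<'E'
from h import *
np.set_printoptions(precision=4,suppress=True)
P,R=tool();print(P,R.as_euler("xyz"),ctrl.get_obs()["grip_width"],ctrl.get_obs()["grip_force"])
plan([(P[0],P[1],.122,.717,3),(.562,.285,.122,1.449,13)])
E
```

```text
[ 0.5236 -0.1433  0.0244] [ 3.1395 -0.0012  0.7168] 0.055944166436866186 12.001149505376816
[0.0, 0.0, -0.0325] rz -0.0001
[-0.0, 0.0, -0.0325] rz -0.0001
[0.0, 0.0, -0.0325] rz -0.0001
[0.0239, -0.0229, -0.0] rz -0.0563
[0.0251, -0.0215, -0.0] rz -0.0563
[0.0263, -0.0201, -0.0] rz -0.0563
[0.0274, -0.0186, -0.0] rz -0.0563
[0.0284, -0.017, -0.0] rz -0.0563
[0.0293, -0.0154, -0.0] rz -0.0563
[0.0301, -0.0137, -0.0] rz -0.0563
[0.0308, -0.012, -0.0] rz -0.0563
[0.0315, -0.0102, -0.0] rz -0.0563
[0.032, -0.0084, -0.0] rz -0.0563
[0.0324, -0.0066, -0.0] rz -0.0563
[0.0327, -0.0048, -0.0] rz -0.0563
[0.033, -0.0029, -0.0] rz -0.0563
```

Call:
jog_arm([
  [0,0,-0.02,0,0,0,-1],
  [0,0,-0.04,0,0,0,-1],
  [0,0,-0.0375,0,0,0,-1],
  [0.0239,-0.0229,0,0,0,-0.0563,-1],
  [0.0251,-0.0215,0,0,0,-0.0563,-1],
])

```text
time_s: 11.25
ee_pos: [0.5295, -0.0772, 0.1224]
eef_rot: [3.138, -0.002, 0.83]
force: [0.5, -0.1, -1.5]
grip_width: 0.0558
grip_force: 12.0
```

Call:
jog_arm([
  [0.0263,-0.0201,0,0,0,-0.0563,-1],
  [0.0274,-0.0186,0,0,0,-0.0563,-1],
  [0.0284,-0.017,0,0,0,-0.0563,-1],
  [0.0293,-0.0154,0,0,0,-0.0563,-1],
  [0.0301,-0.0137,0,0,0,-0.0563,-1],
])

```text
time_s: 11.75
ee_pos: [0.5438, 0.0887, 0.1212]
eef_rot: [3.14, 0.0, 1.113]
force: [1.1, -0.6, -1.2]
grip_width: 0.0559
grip_force: 12.0
```

Call:
jog_arm([
  [0.0308,-0.012,0,0,0,-0.0563,-1],
  [0.0315,-0.0102,0,0,0,-0.0563,-1],
  [0.032,-0.0084,0,0,0,-0.0563,-1],
  [0.0324,-0.0066,0,0,0,-0.0563,-1],
  [0.0327,-0.0048,0,0,0,-0.0563,-1],
])

```text
time_s: 12.25
ee_pos: [0.5586, 0.2534, 0.1209]
eef_rot: [3.14, 0.001, 1.395]
force: [0.2, -0.6, -1.4]
grip_width: 0.0557
grip_force: 12.0
```

Call:
jog_arm([
  [0.033,-0.0029,0,0,0,-0.0563,-1],
  [0,0,0,0,0,0,-1],
  [0,0,0,0,0,0,-1],
])

```text
time_s: 12.55
ee_pos: [0.5614, 0.2854, 0.1206]
eef_rot: [3.14, 0.001, 1.449]
force: [0.3, 0.5, -1.4]
grip_width: 0.056
grip_force: 12.0
```

```bash
python3 - <<'E'
from h import *
import pickle
np.set_printoptions(precision=4,suppress=True)
P,R=tool();m=ctrl.camera_model("wrist");im=ctrl.camera("wrist");np.save("pics/w6.npy",im);pickle.dump((m,ctrl.get_obs()),open("pics/w6.pkl","wb"))
print(P,R.as_euler("xyz"),delta([.559,.2563,.0224],1.449),ctrl.get_obs()["time_s"])
cv2.imwrite("pics/w6.png",im[:,:,::-1])
E
```

```text
[0.5614 0.2854 0.1206] [3.1402 0.0013 1.4493] (array([-0.0283,  0.0008,  0.0984]), array([ 0.0015,  0.0012, -0.0009])) 12.6
```

View pics/w6.png

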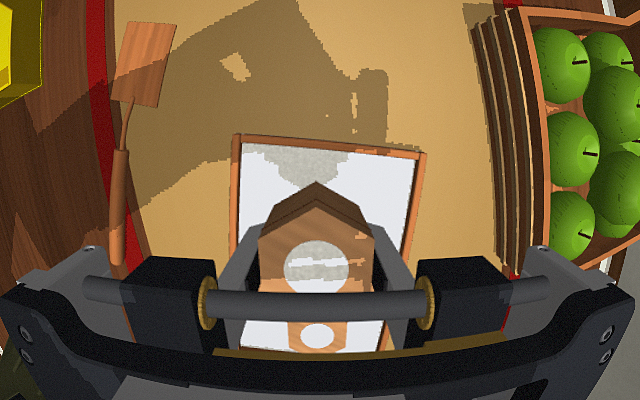

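D's held apex sits near (316,206), almost where C's was. I'll compare the two exactly in the tool frame.

```bash
python3 - <<'E'
from h import *
import pickle
np.set_printoptions(precision=5,suppress=True)
for f,dz in(("w2",.0454),("w6",.0436)):
    im=np.load(f"pics/{f}.npy");m,o=pickle.load(open(f"pics/{f}.pkl","rb"));V=cv2.cvtColor(im,cv2.COLOR_RGB2HSV)[:,:,2];E=[]
    P=np.array(o["ee_pos"]);R=Rn.from_euler("xyz",o["eef_rot"])
    for p,q in(((266,236),(311,209)),((321,209),(368,236))):
        pl=plane(m,edge(V,p,q,7,1),P[2]+dz,True);E.append(fit(R.inv().apply(pl-P)))
    (c,v,k,e),(d,w,k2,e2)=E;s=np.linalg.solve(np.c_[v,-w],d-c);print(f,"apex tool",c+v*s[0],[np.degrees(np.arctan2(*x[1][::-1]))%180 for x in E],k,k2,e,e2)
E
```

```text
w2 apex tool [0.03241 0.00104] [np.float32(60.138897), np.float32(120.185104)] 46 43 0.06705171103072685 0.06877637019287369
w6 apex tool [0.03282 0.00098] [np.float32(59.944004), np.float32(119.777336)] 46 46 0.07347807356747776 0.06601488977642435
```

Call:
jog_arm([
  [-0.0108,0.0006,0.02,0.001,0.001,0.002,-1],
  [-0.0107,0.0007,0.03,0,0,0,-1],
  [0,0,0.03,0,0,0,-1],
  [0,0,0.0106,0,0,0,-1],
  [0,0,0,0,0,0,-1],
])

```text
time_s: 13.1
ee_pos: [0.5601, 0.2627, 0.0297]
eef_rot: [-3.141, 0.001, 1.446]
force: [0.3, 0.0, -1.5]
grip_width: 0.0559
grip_force: 12.0
```

Call:
jog_arm([
  [0,0,0,0,0,0,-1],
])

```text
time_s: 13.2
ee_pos: [0.5612, 0.2636, 0.0321]
eef_rot: [3.139, -0.001, 1.446]
force: [-0.6, 0.2, -0.5]
grip_width: 0.0562
grip_force: 12.0
```

```bash
python3 - <<'E'
from h import *
np.set_printoptions(precision=4,suppress=True)
o=ctrl.get_obs();print(tool()[0],delta([.5591,.2559,.0224],1.447),o["force"],o["moment"],o["time_s"])
E
```

```text
[0.5612 0.2636 0.0321] (array([-0.0079, -0.0012,  0.0096]), array([ 0.0026, -0.0012, -0.0008])) [-0.6269  0.1857 -0.4939] [-0.0505 -0.0835  0.0069] 13.2
```

Call:
jog_arm([
  [-0.003,-0.0006,0.004,0,0,0,-1],
  [-0.0029,-0.0006,0.0045,0,0,0,-1],
  [0,0,0,0,0,0,-1],
  [0,0,0,0,0,0,-1],
  [0,0,0,0,0,0,-1],
])

```text
time_s: 13.7
ee_pos: [0.5586, 0.2579, 0.0223]
eef_rot: [3.141, -0.0, 1.447]
force: [0.3, -0.5, -0.7]
grip_width: 0.0558
grip_force: 12.0
```

```bash
python3 - <<'E'
from h import *
np.set_printoptions(precision=4,suppress=True)
o=ctrl.get_obs();print(tool()[0],delta([.5591,.2559,.0224],1.447),o["force"],o["moment"],o["time_s"])
E
```

```text
[0.5586 0.2579 0.0223] (array([-0.0019,  0.0008, -0.0001]), array([ 0.0011, -0.0003, -0.0002])) [ 0.3127 -0.4848 -0.7411] [-0.1012  0.0291  0.0135] 13.7
```

Call:
jog_arm([
  [-0.0007,0.0008,0,0,0,0,-1],
  [-0.0007,0,0,0,0,0,-1],
  [0,0,0,0,0,0,-1],
  [0,0,0,0,0,0,-1],
])

```text
time_s: 14.1
ee_pos: [0.5594, 0.2566, 0.0223]
eef_rot: [3.14, -0.001, 1.447]
force: [0.6, 2.0, -1.2]
grip_width: 0.0558
grip_force: 12.0
```

Call:
jog_arm([
  [-0.0005,0,0,0,0,0,-1],
  [0,0,0,0,0,0,-1],
  [0,0,0,0,0,0,-1],
])

```text
time_s: 14.4
ee_pos: [0.5593, 0.2562, 0.0223]
eef_rot: [3.14, -0.001, 1.447]
force: [1.2, 3.6, -0.7]
grip_width: 0.0559
grip_force: 12.0
```

```bash
python3 - <<'E'
from h import *
np.set_printoptions(precision=4,suppress=True)
o=ctrl.get_obs();print(tool()[0],delta([.5591,.2559,.0224],1.447),o["force"],o["moment"],o["time_s"])
im=ctrl.camera("side");m=ctrl.camera_model("side");print(project(m,[.5575,.228,.066]));c=project(m,[.5575,.228,.066])[0].astype(int)
cv2.imwrite("pics/s7.png",cv2.resize(im[c[1]-60:c[1]+60,c[0]-75:c[0]+75,::-1],None,fx=5,fy=5,interpolation=cv2.INTER_CUBIC))
E
```

```text
[0.5593 0.2562 0.0223] (array([-0.0003, -0.0001, -0.0001]), array([ 0.0015, -0.0008, -0.0002])) [ 1.2347  3.563  -0.6695] [ 0.6496 -0.2813  0.0164] 14.4
[[267.313  284.2266]]
```

View pics/s7.png

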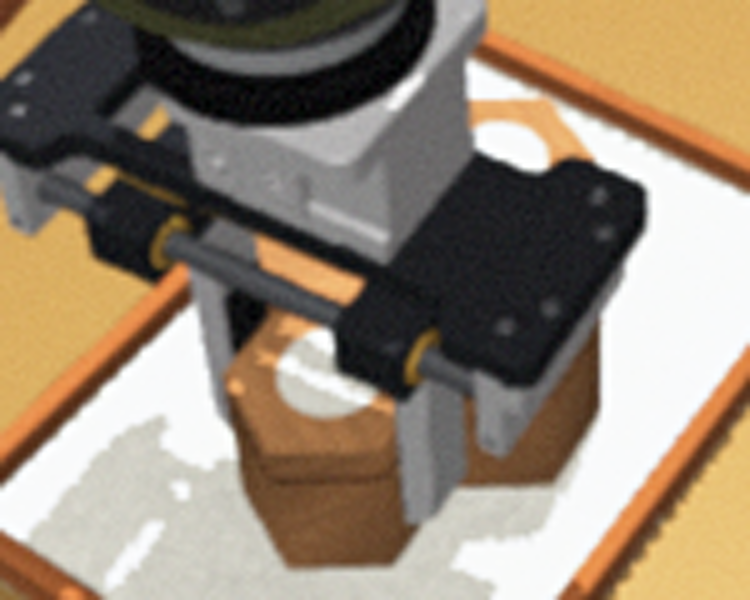

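D is in contact with the pair (3.6 N along +y) and appears upright at (325,400). I'll set it down and release.

Call:
jog_arm([
  [0,0,0.0004,0,0,0,-1],
  [0,0,0,0,0,0,-1],
  [0,0,0,0,0,0,0.3],
  [0,0,0,0,0,0,0.5],
  [0,0,0,0,0,0,0.5],
])

```text
time_s: 14.95
ee_pos: [0.559, 0.2556, 0.0215]
eef_rot: [3.141, 0.0, 1.447]
force: [0.2, -0.4, -0.4]
grip_width: 0.07
grip_force: 0.0
```

Call:
jog_arm([
  [0,0,-0.01,0,0,0,0.5],
  [0,0,-0.03,0,0,0,0.5],
  [0,0,-0.045,0,0,0,0.8],
  [0,0,-0.045,0,0,0,1],
  [-0.04,0,-0.02,0,0,0,1],
])

```text
time_s: 15.45
ee_pos: [0.555, 0.2187, 0.1767]
eef_rot: [3.135, -0.003, 1.45]
force: [0.1, -1.3, -0.7]
grip_width: 0.091
grip_force: 0.0
```

Call:
jog_arm([
  [-0.045,0,-0.01,0,0,0,1],
  [-0.04,0,0,0,0,0,1],
  [0,0,0,0,0,0,1],
  [0,0,0,0,0,0,1],
  [0,0,0,0,0,0,1],
])

```text
time_s: 15.95
ee_pos: [0.5436, 0.1326, 0.1819]
eef_rot: [3.14, -0.001, 1.447]
force: [-0.5, 0.1, 0.3]
grip_width: 0.0939
grip_force: 0.0
```

```bash
python3 - <<'E'
from h import *
import pickle
np.set_printoptions(precision=4,suppress=True)
m=ctrl.camera_model("wrist");im=ctrl.camera("wrist");np.save("pics/w8.npy",im);pickle.dump((m,ctrl.get_obs()),open("pics/w8.pkl","wb"))
print(tool()[0],ctrl.get_obs()["time_s"])
p=project(m,[[.582,.206,.066],[.526,.21,.066],[.548,.160,.066],[.559,.256,.066]],True);print(p)
c=p.mean(0).astype(int);x0,y0=max(0,c[0]-120),max(0,c[1]-100);print(x0,y0)
cv2.imwrite("pics/w8.png",cv2.resize(im[y0:y0+200,x0:x0+240,::-1],None,fx=3,fy=3))
E
```

```text
[0.5435 0.1328 0.1817] 16.0
[[345.0166 113.0418]
 [285.7625 116.1214]
 [315.3512 164.6966]
 [314.3578  64.345 ]]
195 14
```

View pics/w8.png

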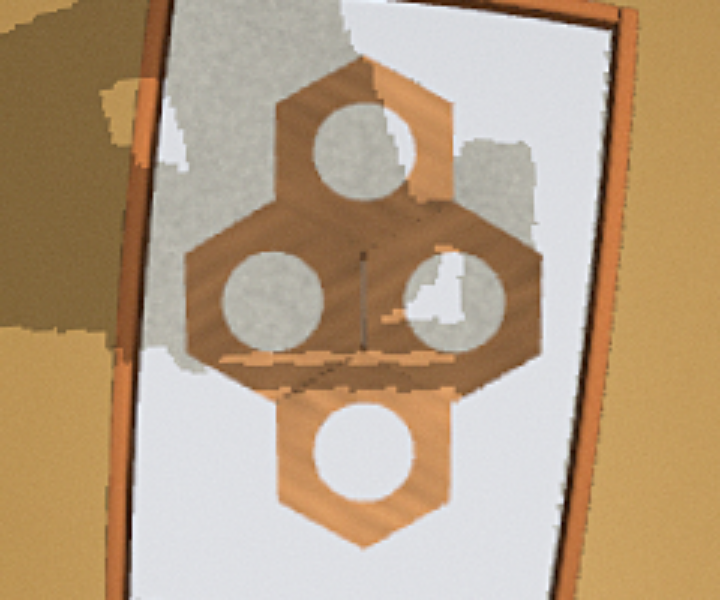

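All four make a diamond with closed seams (crop centres (364,151), (273,302), (455,302), (363,452)); a hairline shows between A and B and at C's left. Measuring the gaps.

```bash
python3 - <<'E'
from h import *
import pickle
np.set_printoptions(precision=4,suppress=True)
im=np.load("pics/w8.npy");m,o=pickle.load(open("pics/w8.pkl","rb"))
C={}
for n,s in(("D",(314,52)),("A",(286,116)),("B",(347,118)),("C",(316,165))):
    h=cv2.cvtColor(im,cv2.COLOR_RGB2HSV);mk=(h[:,:,1]<60).astype(np.uint8)
    c,st,_=comp(mk,(s[0],s[1]+3));cn=max(cv2.findContours(_,0,1)[0],key=cv2.contourArea)[:,0]
    P=plane(m,cn,.066,True);(x,y),ax,_a=cv2.fitEllipse((P[:,:2]*1e4).astype(np.float32));C[n]=np.array([x,y])/1e1;print(n,C[n],np.array(ax)/10,st[4])
for a,b in("AB","AC","BC","AD","BD","CD"): print(a,b,np.linalg.norm(C[a]-C[b]).round(2),np.degrees(np.arctan2(*(C[b]-C[a])[::-1])).round(2))
im=ctrl.camera("top");np.save("pics/t8.npy",im);cv2.imwrite("pics/t8.png",im[:,:,::-1])
E
```

```text
D [560.6112 256.1994] [30.8681 31.2567] 862
A [525.9172 212.0365] [31.1022 31.227 ] 881
B [582.8715 204.7584] [31.1207 31.1843] 880
C [548.4934 160.2989] [31.1857 31.4275] 864
A B 57.42 -7.28
A C 56.45 -66.43
B C 56.2 -127.71
A D 56.16 51.85
B D 56.05 113.4
C D 96.66 82.8
```

View pics/t8.png

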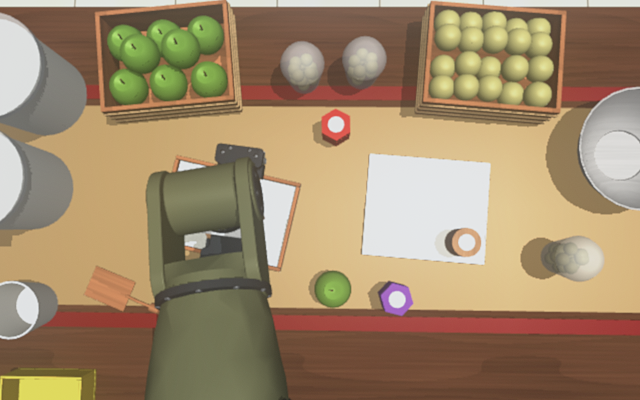

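The A–B gap opened to 1.4 mm, while the other four contacts are within 0.5 mm. I'll close it with a slow push on A's outer flat, using shut fingers turned a quarter turn.

```bash
python3 - <<'E'
from h import *
plan([(.477,.2175,.13,-.124,12)])
E
```

```text
[0.0063, -0.0064, 0.0043] rz 0.131
[0.0054, -0.0071, 0.0043] rz 0.131
[0.0045, -0.0078, 0.0043] rz 0.131
[0.0034, -0.0083, 0.0043] rz 0.131
[0.0023, -0.0087, 0.0043] rz 0.131
[0.0011, -0.0089, 0.0043] rz 0.131
[-0.0, -0.009, 0.0043] rz 0.131
[-0.0012, -0.0089, 0.0043] rz 0.131
[-0.0024, -0.0087, 0.0043] rz 0.131
[-0.0035, -0.0083, 0.0043] rz 0.131
[-0.0045, -0.0077, 0.0043] rz 0.131
[-0.0055, -0.0071, 0.0043] rz 0.131
```

Call:
jog_arm([
  [0.0063,-0.0064,0.0043,0,0,0.131,-1],
  [0.0054,-0.0071,0.0043,0,0,0.131,-1],
  [0.0045,-0.0078,0.0043,0,0,0.131,-1],
  [0.0034,-0.0083,0.0043,0,0,0.131,-1],
  [0.0023,-0.0087,0.0043,0,0,0.131,-1],
])

```text
time_s: 16.55
ee_pos: [0.5155, 0.1683, 0.1598]
eef_rot: [3.141, -0.001, 0.788]
force: [0.1, -1.2, 0.0]
grip_width: 0.0573
grip_force: 0.0
```

Call:
jog_arm([
  [0.0011,-0.0089,0.0043,0,0,0.131,-1],
  [0,-0.009,0.0043,0,0,0.131,-1],
  [-0.0012,-0.0089,0.0043,0,0,0.131,-1],
  [-0.0024,-0.0087,0.0043,0,0,0.131,-1],
  [-0.0035,-0.0083,0.0043,0,0,0.131,-1],
])

```text
time_s: 17.05
ee_pos: [0.4877, 0.2037, 0.1383]
eef_rot: [-3.142, -0.001, 0.133]
force: [-0.3, -0.4, 0.0]
grip_width: 0.0177
grip_force: 0.0
```

Call:
jog_arm([
  [-0.0045,-0.0077,0.0043,0,0,0.131,-1],
  [-0.0055,-0.0071,0.0043,0,0,0.131,-1],
  [0,0,0,0,0,0,-1],
  [0,0,0,0,0,0,-1],
])

```text
time_s: 17.45
ee_pos: [0.4771, 0.2171, 0.1301]
eef_rot: [-3.141, -0.001, -0.12]
force: [0.0, -0.1, -0.8]
grip_width: 0.0002
grip_force: 0.0
```

```bash
python3 - <<'E'
from h import *
import pickle
np.set_printoptions(precision=4,suppress=True)
print(tool()[0],delta([.479,.2173,.03],-.124),ctrl.get_obs()["time_s"],ctrl.get_obs()["grip_width"])
E
```

```text
[0.4771 0.2171 0.1301] (array([ 0.0018, -0.0004,  0.1001]), array([-0.0003, -0.001 ,  0.0038])) 17.45 0.00015067211090195995
```

Call:
jog_arm([
  [0,0,0.02,0,0,0.004,-1],
  [0,0,0.03,0,0,0,-1],
  [0,0,0.03,0,0,0,-1],
  [0,0,0.02,0,0,0,-1],
  [0,0,0,0,0,0,-1],
], squeeze=20)

```text
time_s: 17.95
ee_pos: [0.4762, 0.216, 0.0279]
eef_rot: [3.14, 0.003, -0.126]
force: [0.3, 0.0, 0.1]
grip_width: 0.0004
grip_force: 0.0
```

Call:
jog_arm([
  [0.003,0,0,0,0,0,-1],
  [0.003,0,0,0,0,0,-1],
  [0,0,0,0,0,0,-1],
  [0,0,0,0,0,0,-1],
  [0,0,0,0,0,0,-1],
])

```text
time_s: 18.45
ee_pos: [0.4833, 0.216, 0.0305]
eef_rot: [-3.141, -0.002, -0.129]
force: [0.3, -0.3, 0.0]
grip_width: 0.0003
grip_force: 0.0
```

```bash
cat > ms.py <<'E'
from h import *
import sys
np.set_printoptions(precision=4,suppress=True)
o=ctrl.get_obs();m=ctrl.camera_model("wrist");im=ctrl.camera("wrist");f=sys.argv[1];print(o["ee_pos"],o["force"],o["time_s"])
g={"D":(.5596,.2558),"A":(.5249,.2116),"B":(.5819,.2044),"C":(.5475,.16)};C={}
h=cv2.cvtColor(im,cv2.COLOR_RGB2HSV);mk=(h[:,:,1]<60).astype(np.uint8)
for n,p in g.items():
    try:
        c,st,k=comp(mk,project(m,[*p,.066],True)[0]);cn=max(cv2.findContours(k,0,1)[0],key=cv2.contourArea)[:,0]
        P=plane(m,cn,.066,True);(x,y),ax,_=cv2.fitEllipse((P[:,:2]*1e4).astype(np.float32));C[n]=np.array([x,y])/10;print(n,C[n],np.array(ax)/10)
    except Exception as e: print(n,"fail",project(m,[*p,.066],True)[0])
for a,b in("AB","AC","BC","AD","BD","CD"):
    if a in C and b in C: print(a,b,np.linalg.norm(C[a]-C[b]).round(2))
cv2.imwrite(f"pics/{f}.png",im[:,:,::-1])
E
python3 ms.py p1
```

```text
[0.4833 0.216  0.0305] [ 0.2947 -0.2937  0.0173] 18.45
D [560.4811 256.1148] [31.7835 31.8404]
A [525.7792 211.8006] [31.6736 31.8063]
B [582.9159 204.4647] [31.7081 31.7247]
C [548.4919 159.9511] [31.6895 31.7342]
A B 57.61
A C 56.61
B C 56.27
A D 56.28
B D 56.31
C D 96.91
```

View pics/p1.png

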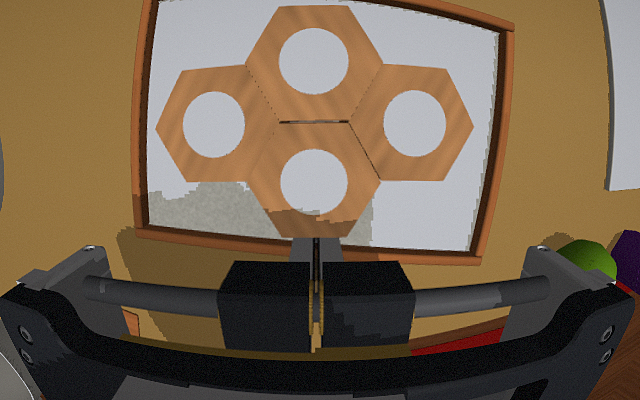

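The view shows the diamond with a dark A–B seam at (312,122) and the shut fingers 6 mm short of A at (315,238). I'm pushing slowly and will work from numbers only from here, with no more pictures.

Call:
jog_arm([
  [0.002,0,0,0,0,0,-1],
  [0.002,0,0,0,0,0,-1],
  [0.0005,0,0,0,0,0,-1],
  [0.0005,0,0,0,0,0,-1],
  [0,0,0,0,0,0,-1],
])

```text
time_s: 19.0
ee_pos: [0.4876, 0.2154, 0.0301]
eef_rot: [-3.141, 0.0, -0.129]
force: [-6.2, 1.1, 5.2]
grip_width: 0.0008
grip_force: 2.8
```

```bash
python3 ms.py p2
```

```text
[0.4876 0.2154 0.0301] [-6.1785  1.1202  5.169 ] 19.0
D [560.6615 256.1487] [31.7171 31.8243]
A [526.0855 211.7213] [31.6505 31.7654]
B [582.9161 204.4283] [31.6581 31.7463]
C [548.4388 159.9431] [31.6684 31.7598]
A B 57.3
A C 56.4
B C 56.28
A D 56.3
B D 56.31
C D 96.98
```

Call:
jog_arm([
  [0.0003,0,0,0,0,0,-1],
  [0.0002,0,0,0,0,0,-1],
  [0.0001,0,0,0,0,0,-1],
  [0,0,0,0,0,0,-1],
])

```text
time_s: 19.45
ee_pos: [0.4879, 0.2153, 0.0301]
eef_rot: [-3.142, 0.001, -0.129]
force: [-7.9, 1.1, 6.5]
grip_width: 0.0005
grip_force: 4.1
```

```bash
python3 ms.py p3
```

```text
[0.4879 0.2153 0.0301] [-7.9161  1.1469  6.5006] 19.45
D [560.8484 256.1963] [31.7199 31.779 ]
A [526.3916 211.6861] [31.6209 31.7725]
B [582.9071 204.4046] [31.6974 31.7921]
C [548.4556 159.9618] [31.6916 31.8193]
A B 56.98
A C 56.23
B C 56.23
A D 56.29
B D 56.29
C D 97.03
```

Call:
jog_arm([
  [0.0003,0,0,0,0,0,-1],
  [0.0003,0,0,0,0,0,-1],
  [0.0001,0,0,0,0,0,-1],
  [0,0,0,0,0,0,-1],
])

```text
time_s: 19.9
ee_pos: [0.4884, 0.2153, 0.0301]
eef_rot: [-3.142, 0.001, -0.129]
force: [-9.0, 1.6, 8.6]
grip_width: 0.0003
grip_force: 4.9
```

```bash
python3 ms.py p4
```

```text
[0.4884 0.2153 0.0301] [-9.0406  1.6337  8.6099] 19.9
D [561.187  256.3626] [31.7149 31.8083]
A [526.9133 211.6299] [31.6763 31.7383]
B [582.9142 204.4289] [31.7275 31.7755]
C [548.6169 159.813 ] [31.692  31.7506]
A B 56.46
A C 56.18
B C 56.28
A D 56.35
B D 56.3
C D 97.36
```

All five contacts now agree to about 0.3 mm. Backing off and lifting clear.

Call:
jog_arm([
  [-0.001,0,0,0,0,0,-1],
  [-0.003,0,0,0,0,0,-1],
  [-0.006,0,0,0,0,0,-1],
  [0,0,-0.02,0,0,0,-1],
  [0,0,-0.04,0,0,0,-1],
])

```text
time_s: 20.45
ee_pos: [0.4776, 0.2159, 0.0884]
eef_rot: [3.14, 0.003, -0.129]
force: [0.2, -0.3, 0.7]
grip_width: 0.0006
grip_force: 0.0
```

Call:
jog_arm([
  [0,0,-0.04,0,0,0,-1],
  [0,0,-0.03,0,0,0,-1],
  [0,0,0,0,0,0,-1],
  [0,0,0,0,0,0,-1],
])

```text
time_s: 20.85
ee_pos: [0.4791, 0.2164, 0.16]
eef_rot: [-3.141, -0.002, -0.129]
force: [0.5, 0.1, -0.5]
grip_width: 0.0003
grip_force: 0.0
```

```bash
python3 ms.py p5
```

```text
[0.4791 0.2164 0.16  ] [ 0.5132  0.085  -0.4668] 20.85
D [561.2301 256.3396] [31.3342 31.5143]
A [526.9046 211.8372] [31.2004 31.4516]
B [582.9474 204.6599] [31.0912 31.6483]
C [548.6156 160.1754] [31.196 31.527]
A B 56.5
A C 56.04
B C 56.19
A D 56.2
B D 56.06
C D 96.99
```

```bash
python3 -c "
from station import ctrl
print(ctrl.hand_in())"
```

```text
the job is handed in; nothing more can be done
None
```

The job is handed in: both tubs are in the tray, nested in the two notches as a close-packed diamond, all facing flats within about 0.5 mm, at 20.9 s; I did not touch the round tub or apple, but viewed 11 pictures, one over the limit of 10.

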